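Count a test piece and hold it against the sprung stop of the jig

ROBOT

A 6-joint arm with a two-finger parallel gripper is mounted at the origin on a cart in front of the work surface, level with it; the furniture and walls round the work are solid. World frame = base frame: x ahead of the robot, y to its left, z up, the work surface at z = 0. Lengths are in m, angles in rad, forces in N, time in s.
With the tool pointing down it reaches from about 0.425 to 0.95 m from the base axis. Payload 14.7 kg.
Tool frame: the origin (TCP) lies at the very end of the fingers, on their centre line; the grasp point (between the pads) lies 19 mm behind it; z points along the fingers, y is the line along which they close (so a half turn about z gives the same grasp; the last joint's range is limited). The gripper opens to 85 mm and grips with 20 to 120 N. Pads are 22 mm wide; open, the fingers measure 114 mm over their backs; the gripper's body (76 mm by 85 mm) begins 54 mm behind the grasp point. The pads swing forward as they close: fully open they stand 13 mm farther back than shut.
Start: joints at [1.249, 0.48, 1.596, -0, 1.065, -0.047], TCP at [0.176, 0.626, 0.231] pointing down, gripper open.
Joint ranges: [-2.75, 2.75], [-0.82, 2.05], [0.23, 2.67], [-1.56, 4.7], [0.09, 2.69], [-2.92, 2.92]. Speed limits (rad/s): [1.89, 1.89, 2.39, 3.01, 3.01, 3.01].

INTERFACE

Orientations are given as [roll, pitch, yaw] about the fixed x, y, z axes, in that order (R = Rz(yaw) Ry(pitch) Rx(roll)).
In Python, from station import ctrl gives the robot as it stands. Calls block until the motion is done:
- ctrl.movep(position, orientation): joint-space move of the TCP to a pose.
- ctrl.move_straight(position, orientation=None, max_speed=0.15): straight line of the TCP; orientation=None keeps the orientation; max_speed is the mean speed in m/s.
- ctrl.move_joints(angles): joint-space move.
- ctrl.gripper_to(opening): finger opening in m; the grip force is fixed at half the most; returns when the fingers have stopped.
- ctrl.hold(seconds).
- ctrl.ik(position, orientation): joint angles nearest the present ones, or None.
- ctrl.state(): the state.
- ctrl.read_camera(name): name is "scene" or "top" or "wrist"; returns the picture (400x640x3 uint8, blue, green, red); there is no depth.
- ctrl.camera_params(name): a dict with "camera_matrix" (3x3 intrinsics, pixels), "dist_coeffs" ([k1, k2, p1, p2, k3] as OpenCV has them; the pictures are not rectified), "pose" (4x4, takes a point from camera to world coordinates); the wrist camera has in their place "mount" (4x4, takes a point from camera to tool coordinates, whose origin is the TCP and whose axes are the flange's). Camera axes: x right, y down, z forward; pixel columns grow to the right and rows downward; lengths in m; the calibration is good to about 2 mm. A picture is of the moment at which its call begins: read the wrist's pose just before it. camera_params takes no time and is no camera call.
A pose or a line that the arm cannot do raises ctrl.IKError and nothing moves.
- ctrl.job_done(): hands the job in; it is judged then, once.
Trained networks look in the newest picture that a camera, given by its name, has taken for a name from the list of things; names that differ only in an ending like _2 or _b are one class to them, and where a whole thing is asked for, a point or a joint stands for the part that bears it (a point fixed in the world has none). Each returns a list of dicts, best first, with "confidence" (0 to 1); they miss things now and then, are a little off and sometimes report something else, mostly with a low value. They report only what shows in the picture. A call takes as long as a camera call. They do not tell look-alikes from the thing itself.
- ctrl.look_for(name, camera): "extent" ([left, top, right, bottom] as shares, 0 to 1, of the picture: columns of its width, rows of its height, round what is visible of it).
The state is a dict: "t": time; "joint_positions": joint angles; "qd": joint speeds; "effort": joint torques, N m; "ee_pos": TCP position; "eef_rot": TCP orientation; "wrist_force": force on the tool from outside, world axes, zero at the start; "wrist_torque": the same for the moment, N m; "gripper_width": finger opening in m; "finger_force": force on a finger pad.
Only numpy, scipy, OpenCV 4.12 (cv2) and the standard library are available. Lean on these libraries where they do the work, as an engineer would, in place of code of your own. Each camera call takes 0.05 s, during which the arm holds its last target. There are 200 camera calls.

TASK

First count the next piece: swing the sprung thumb lever of the piece counter all the way to its stop and let it spring back. Then pick up the shorter of the two grey test pieces lying on the near part of the turntable, lay it flat on the bed of the screwing jig with one end between the two cheeks, and push it square against the sprung stop until the stop is about half-way in (10 of its 20 mm), leaving the other things in place. Finish while still holding it there with a steady light push, so that a colleague can screw it down: do not let go.

Things in the scene. Friction and masses are not known exactly. Their poses are not given: they have to be found in the camera images.
- short_piece: the piece to load: grey-faced chipboard block 110 x 55 x 19 mm lying flat, the shorter of the two grey pieces on the near part of the turntable, about 0.08 kg; origin at the middle of its underside, x along its 110 mm length, y across the 55 mm, z up
- long_piece: the other grey piece, 140 x 60 x 19 mm, lying flat (stays where it is); origin at the middle of its underside, x along its length. Upright posts about 100 mm tall stand round the turntable's rim (0.42 m or more from its axis at x = 0.66, y = 0) and near its middle. The two pieces may be in each other's place
- jig: screwing jig fixed to the turntable on the robot's right: plywood bed 260 x 120 x 10 mm (jig x -150 to +110 mm). Origin on the turntable surface; jig x = direction of the push towards the stop, y to its left, z up. With the stop half-way in, the middle of the piece stands at x = 0, y = 0 and its underside on the bed's top, z = 10 mm. Grey end block behind the stop: x 80 to 108, 42 mm high
- jig_mouth (a point): mouth of the jig, midway between the near ends of its two aluminium cheeks, on the bed's top (jig x = +18 mm, y = 0, z = 10 mm). The cheeks run along jig x from here to +110 mm, inner faces 64 mm apart (flared at the mouth), outer faces 88 mm, tops 20 mm above the bed. Fingers may hold the piece at or behind its middle clear of the cheeks
- stop_plate (a joint): how far the sprung stop is pushed in, m: 0 at rest, 0.020 fully in, 0.010 half-way. Spring: 2.4 N to start it, 600 N/m more, so 8.4 N half-way
- stop_face (a point): middle of the sprung stop's pressing face (steel plate 60 mm wide, 28 mm high, 8 mm thick on two rods with springs, upright across the jig between the cheeks); at rest it stands at x = +45 mm, z = 26 mm of the jig and moves with the stop along the jig's x
- counter: piece counter fixed to the turntable on the robot's left: grey box 70 x 56 mm, 48 mm high on a foot plate 86 x 72 mm; origin at the middle of its underside, its window on its -x side. A tall machine stands close by on its left (beyond about y = 0.42 m), so come to the counter from the right or from above
- lever_pivot (a point): upright axis of the counter's thumb lever, above the middle of the counter, 51 mm above the turntable
- lever_post (a point): middle of the top end of the lever's upright black finger post: 12 mm in diameter, from 57 to 91 mm above the turntable, 65 mm from the pivot at the end of the flat lever arm (arm 52 to 57 mm above the turntable)
- lever (a joint): angle of the counter's thumb lever, rad: 0 at rest, grows anticlockwise seen from above to the stop at 1.05. At rest the arm points to the counter's -x side and 30 degrees towards its -y side; at the stop it points along the counter's -y. Spring: about 0.7 N at the post to start, 2.7 N at the stop; it springs back by itself
- screw_tub: open round tub of screws, 71 mm wide, 50 mm high, beyond the jig (stays); origin at the middle of its underside
- tape_measure: tape measure standing upright, 40 x 76 x 66 mm, beyond the counter (stays); origin at the middle of its underside
There are look-alikes about, which are no part of the job. What is shaped like the counter but red is not meant.

How it is judged:
On the way, in this order (a step that is already met when the one before it is completed fails the run):
1. the counter's lever is swung to its stop (value of joint lever above 0.97 rad), for 0.05 s.
2. the lever has sprung back (value of joint lever below 0.1 rad), for 0.2 s.
3. the short piece lies flat on the bed, one end between the cheeks (y of short_piece in the frame of jig between -0.007 and 0.007 m and z of short_piece in the frame of jig below 0.016 m and angle between short_piece's own z axis and vertical below 0.1 rad and x of short_piece in the frame of jig between -0.03 and 0.03 m), for 0.1 s.
At the end, for the whole second after the job is handed in: Lever back at rest (< 0.1 rad); short piece flat on the bed (within 6 mm, 0.1 rad), within 7 mm of the middle between the cheeks, square within 0.07 rad, its end on the stop, which is pushed in 6 to 14 mm (piece on jig 3 to 40 N); fingers still hold or push it; all is still (value of joint lever below 0.1 rad and y of short_piece in the frame of jig between -0.007 and 0.007 m and z of short_piece in the frame of jig below 0.016 m and angle between short_piece's own z axis and vertical below 0.1 rad and value of joint stop_plate between 0.006 and 0.014 m and x of short_piece in the frame of stop_face between -0.06 and -0.05 m and angle between the x axis of short_piece and the x axis of jig, either way round below 0.07 rad and contact force between short_piece and jig between 3 and 40 N and contact force between the fingers and short_piece above 2 N and linear speed of short_piece below 0.01 m/s and velocity of joint stop_plate between -0.005 and 0.005 m/s); the arm keeps its last pose, push and grip.
It fails at once if the long test piece is disturbed (moved over 30 mm) (distance of long_piece from where it was at the start of the episode above 0.03 m).
It fails at once if the screw tub is disturbed (moved over 30 mm) (distance of screw_tub from where it was at the start of the episode above 0.03 m).
It fails at once if the tape measure is disturbed (moved over 30 mm) (distance of tape_measure from where it was at the start of the episode above 0.03 m).
It fails at once if the stop is rammed fully in (value of joint stop_plate above 0.0195 m).
It also fails if it takes over 58 s, if anything falls off the work surface, if the arm or the gripper's body presses on something with over 40 N, if the wrist force passes 120 N, or if a joint passes its speed limit or range.

## Working session

There is one attempt and no reset: what is moved stays moved. The work goes in short steps, each a Python script; the robot and the scene stay as the last script left them, time stands still between calls to the robot, and variables do not carry over. Pictures are saved under pics/ and viewed, at most 14 in all, crops included, and the job is handed in when it is done.

```bash
ls; mkdir -p pics; python3 - <<'E'
from station import ctrl
import cv2,numpy as np
np.set_printoptions(precision=4,suppress=True)
for c in ("scene","top"):
    im=ctrl.read_camera(c); cv2.imwrite(f"pics/{c}0.png",im)
    p=ctrl.camera_params(c); print(c,p)
    for n in ("short_piece","long_piece","jig","counter","lever_post","stop_plate","screw_tub","tape_measure"):
        print(n,[(round(d["confidence"],2),(np.array(d["extent"])*[640,400,640,400]).round(0).tolist()) for d in ctrl.look_for(n,c)])
print(ctrl.camera_params("wrist")); print(ctrl.state())
E
```

```text
pics
scene {'camera_matrix': array([[505.9535,   0.    , 314.1812],
       [  0.    , 505.9535, 193.9498],
       [  0.    ,   0.    ,   1.    ]]), 'dist_coeffs': array([-0.0444,  0.    ,  0.    ,  0.    ,  0.    ]), 'pose': array([[ 0.7741, -0.2688,  0.5731, -0.0519],
       [-0.6328, -0.3514,  0.69  , -0.7698],
       [ 0.016 , -0.8968, -0.4421,  0.555 ],
       [ 0.    ,  0.    ,  0.    ,  1.    ]])}
short_piece [(0.98, [234.0, 199.0, 286.0, 224.0]), (0.72, [258.0, 214.0, 332.0, 261.0])]
long_piece [(0.6, [258.0, 216.0, 330.0, 258.0])]
jig [(0.57, [302.0, 227.0, 435.0, 325.0])]
counter [(0.89, [199.0, 164.0, 244.0, 195.0]), (0.81, [185.0, 218.0, 241.0, 259.0])]
lever_post [(0.54, [191.0, 220.0, 215.0, 242.0]), (0.47, [203.0, 159.0, 227.0, 181.0])]
stop_plate [(0.72, [203.0, 162.0, 242.0, 195.0]), (0.61, [381.0, 241.0, 414.0, 259.0])]
screw_tub [(0.81, [414.0, 194.0, 442.0, 229.0])]
tape_measure [(0.84, [295.0, 151.0, 319.0, 178.0])]
top {'camera_matrix': array([[488.6003,   0.    , 327.5979],
       [  0.    , 488.6003, 203.8295],
       [  0.    ,   0.    ,   1.    ]]), 'dist_coe
[... 1083 characters left out ...]
  ,  0.    ,  0.    ]), 'mount': array([[-0.0004, -0.9467, -0.322 ,  0.0826],
       [ 1.    , -0.0004,  0.0002,  0.0011],
       [-0.0003, -0.322 ,  0.9467, -0.1438],
       [ 0.    ,  0.    ,  0.    ,  1.    ]])}
{'t': 0.9, 'joint_positions': array([ 1.2494,  0.4802,  1.5963, -0.    ,  1.0651, -0.0466]), 'qd': array([ 0.0012, -0.0003, -0.0009, -0.0005, -0.    , -0.0005]), 'effort': array([  0.0004, -95.0516, -43.0633,   0.0003,   0.001 ,   0.    ]), 'ee_pos': array([0.1764, 0.6256, 0.2313]), 'eef_rot': array([3.1416, 0.    , 2.8667]), 'wrist_force': array([ 1.1292,  0.2173, -0.3929]), 'wrist_torque': array([0.0147, 0.0302, 0.0122]), 'finger_force': 0.0, 'gripper_width': 0.0852291109612332}
```

```bash
python3 - <<'E'
import cv2
im=cv2.imread("pics/top0.png"); cv2.imwrite("pics/top0c.png",cv2.resize(im[90:330,180:500],None,fx=2.5,fy=2.5,interpolation=cv2.INTER_CUBIC))
im=cv2.imread("pics/scene0.png"); cv2.imwrite("pics/scene0c.png",cv2.resize(im[130:340,170:450],None,fx=2.8,fy=2.8,interpolation=cv2.INTER_CUBIC))
E
```

```text
(no output)
```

View pics/top0c.png

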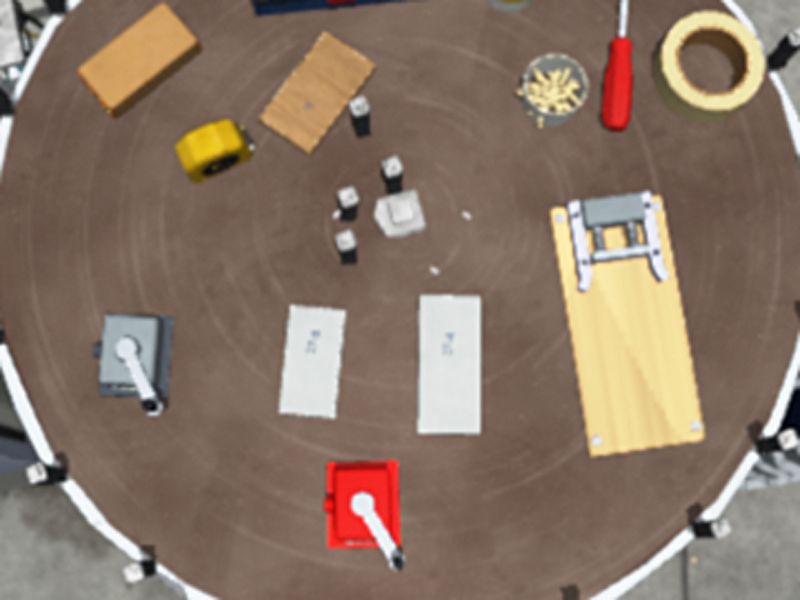

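View pics/scene0c.png

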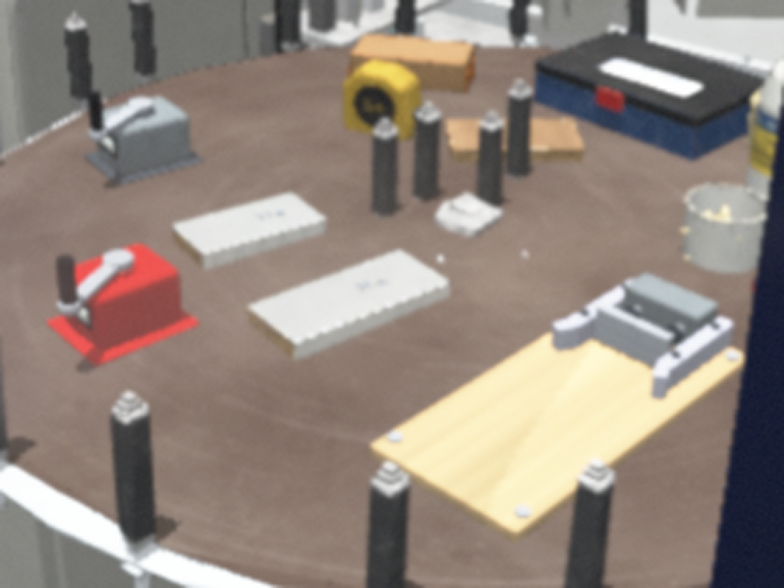

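Red counter is the look-alike at top px (325,292) and the grey one is at (234,232). The shorter grey piece is at (305,234), the longer at (360,236), and the jig at about (431,220). Next I'll get coarse positions and closer wrist pictures.

```bash
cat > h.py <<'E'
from station import ctrl
import cv2,numpy as np
from scipy.spatial.transform import Rotation as R
np.set_printoptions(precision=4,suppress=True)
def wristpose():
    s=ctrl.state(); T=np.eye(4); T[:3,:3]=R.from_euler("xyz",s["eef_rot"]).as_matrix(); T[:3,3]=s["ee_pos"]
    return T@ctrl.camera_params("wrist")["mount"]
def to_plane(px,z,cam,T=None):
    p=ctrl.camera_params(cam); T=p["pose"] if T is None else T
    u=cv2.undistortPoints(np.array(px,float).reshape(-1,1,2),p["camera_matrix"],p["dist_coeffs"]).reshape(-1,2)
    d=np.c_[u,np.ones(len(u))]@T[:3,:3].T
    return (T[:3,3]+d*((np.broadcast_to(z,len(u))-T[2,3])/d[:,2])[:,None])[:,:2]
def project(P,cam,T=None):
    p=ctrl.camera_params(cam); T=p["pose"] if T is None else T
    W=np.linalg.inv(T)
    return cv2.projectPoints(np.array(P,float).reshape(-1,1,3),cv2.Rodrigues(W[:3,:3])[0],W[:3,3],p["camera_matrix"],p["dist_coeffs"])[0].reshape(-1,2)
def report(q):
    q=np.array(q); e=np.roll(q,-1,0)-q
    print("centre",q.mean(0),"sides",np.linalg.norm(e,axis=1),"angles deg",np.degrees(np.arctan2(e[:,1],e[:,0])))
E
python3 - <<'E'
from h import *
f=lambda l: np.array(l)/2.5+[180,90]
for n,l,z in (("short",[(289,305),(346,310),(336,417),(280,413)],.019),("long",[(420,295),(481,295),(481,433),(417,433)],.019),
 ("bed",[(551,208),(661,195),(704,439),(590,456)],.01),("counter",[(104,315),(158,315),(158,392),(99,392)],.048)):
    q=to_plane(f(l),z,"top"); print(n,q.tolist()); report(q)
print("pivot",to_plane(f([(127,347)]),.058,"top"),"post",to_plane(f([(153,408)]),.091,"top"))
E
```

```text
short [[0.5525867947014719, 0.10327154685515391], [0.5472135637381477, 0.0449638075645217], [0.43807333742913634, 0.05500706575378692], [0.44219328896540666, 0.11147815383027324]]
centre [0.495  0.0787] sides [0.0586 0.1096 0.0566 0.1107] angles deg [-95.2651 174.7424  85.8273  -4.2515]
long [[0.562494990525251, -0.030750177945959578], [0.5622586485313417, -0.09326232267046988], [0.42135251904684007, -0.0907339668277487], [0.4217128283665451, -0.026365036828297772]]
centre [ 0.492  -0.0603] sides [0.0625 0.1409 0.0644 0.1409] angles deg [-90.2166 178.972   89.6793  -1.7841]
bed [[0.6561802359842566, -0.16956252285499207], [0.6703322846784721, -0.2872009717531826], [0.4134735876601765, -0.3203501286811967], [0.39770921263151987, -0.20196874548040683]]
centre [ 0.5344 -0.2448] sides [0.1185 0.259  0.1194 0.2605] angles deg [ -83.1402 -172.6463   97.5852    7.1463]
counter [[0.537995821933026, 0.2875268479455777], [0.5378859388580415, 0.23268415642565868], [0.46059174680494536, 0.23067269109958627], [0.4604637948271861, 0.2899797466677838]]
centre [0.4992 0.2602] sides [0.0548 0.0773 0.0593 0.0776] angles deg [ -90.1148 -178.5093   90.1236   -1.8121]
pivot [[0.5042 0.261 ]] post [[0.4411 0.2275]]
```

View pics/scene0.png

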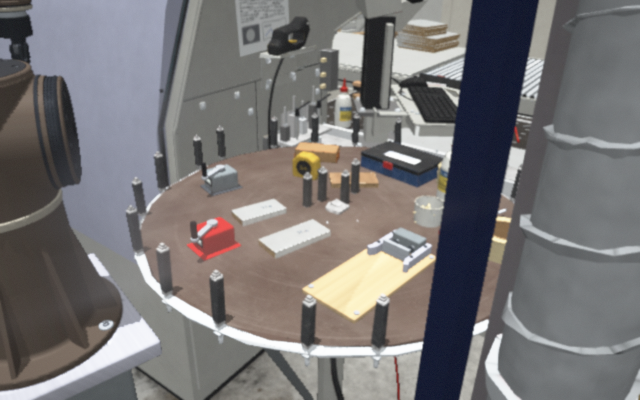

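View pics/top0.png

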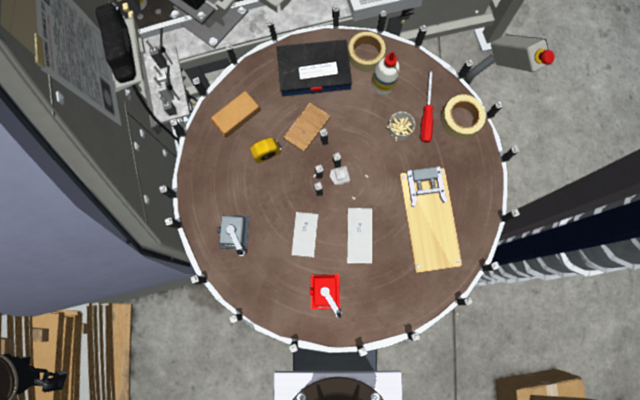

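The full views show the tall machine on the left, its edge beside the counter, so I'll retract first and then swing in from the near side.

```bash
python3 - <<'E'
from h import *
ctrl.move_straight([.122,.424,.27],[np.pi,0,2.8667],max_speed=.3)
y=np.radians(28)
ctrl.movep([.40,.20,.27],[np.pi,0,y])
ctrl.movep([.49,.235,.22],[np.pi,0,y])
T=wristpose(); im=ctrl.read_camera("wrist"); cv2.imwrite("pics/w1.png",im); np.save("w1.npy",T)
for n in ("lever_post","counter","lever_pivot","short_piece","long_piece"):
    print(n,[(round(d["confidence"],2),(np.array(d["extent"])*[640,400,640,400]).round(0).tolist()) for d in ctrl.look_for(n,"wrist")])
print("pred pivot,post",project([[.504,.261,.057],[.441,.2275,.091],[.495,.0787,.019]],"wrist",T)); print(ctrl.state()["t"])
E
```

```text
lever_post [(0.7, [295.0, 148.0, 318.0, 243.0]), (0.66, [412.0, 349.0, 430.0, 381.0])]
counter [(0.95, [371.0, 296.0, 437.0, 380.0]), (0.75, [264.0, 96.0, 355.0, 241.0])]
lever_pivot [(0.94, [372.0, 295.0, 438.0, 381.0]), (0.88, [262.0, 96.0, 358.0, 240.0]), (0.62, [446.0, 0.0, 540.0, 20.0])]
short_piece [(0.72, [402.0, 176.0, 493.0, 266.0])]
long_piece [(0.94, [480.0, 221.0, 594.0, 336.0])]
pred pivot,post [[310.5525 159.0408]
 [309.937  243.1042]
 [449.0133 233.3409]]
4.0083
```

View pics/w1.png

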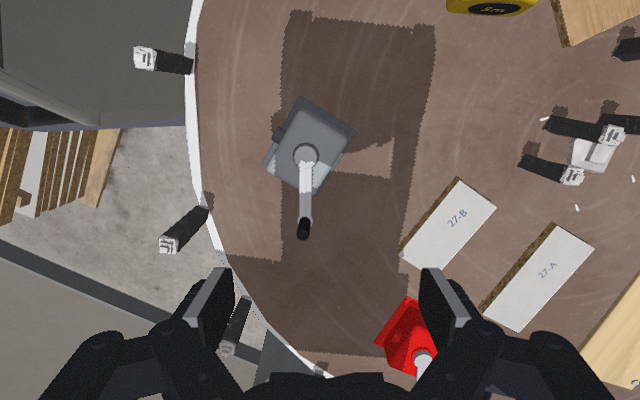

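Wrist view: grey counter with pivot at about (306,154) and post top at about (303,232). The red look-alike is at (405,335). The short piece "27-B" is at (449,226) and the long one "27-A" at (537,278).

```bash
python3 - <<'E'
from h import *
T=np.load("w1.npy"); im=cv2.imread("pics/w1.png")
pv=to_plane([(306,154)],.058,"wrist",T)[0]; po=to_plane([(303,232)],.091,"wrist",T)[0]
d=po-pv; print("pivot",pv,"post",po,np.linalg.norm(d),np.degrees(np.arctan2(d[1],d[0])))
g=cv2.cvtColor(im,cv2.COLOR_BGR2HSV)
m=((g[...,1]<40)&(g[...,2]>170)).astype(np.uint8); m[:, :385]=0; m[300:,:470]=0
m=cv2.morphologyEx(m,cv2.MORPH_OPEN,np.ones((5,5)))
for c in cv2.findContours(m,0,2)[0]:
    if cv2.contourArea(c)>1500:
        q=to_plane(c.reshape(-1,2),.019,"wrist",T); r=cv2.minAreaRect((q*1e3).astype(np.float32)); print("rect mm",r)
cv2.imwrite("pics/w1c.png",cv2.resize(im[90:250,250:370],None,fx=4,fy=3.75,interpolation=cv2.INTER_CUBIC)[:600])
E
```

```text
pivot [0.5064 0.267 ] post [0.4479 0.2381] 0.06525044320416701 -153.72983258986588
rect mm ((491.8235778808594, -55.93576431274414), (61.885292053222656, 140.16136169433594), 88.81928253173828)
rect mm ((495.19927978515625, 83.17483520507812), (56.988460540771484, 110.22671508789062), 84.06283569335938)
```

View pics/w1c.png

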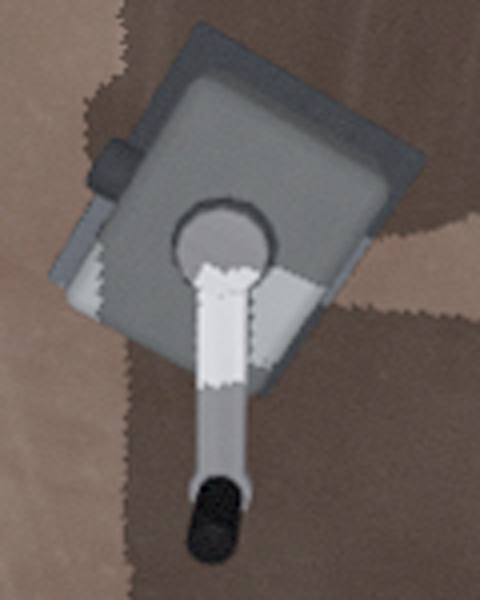

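Grey counter confirmed. Next: swing the lever, straddling the post.

```bash
python3 - <<'E'
from h import *
P=np.array([.5062,.2665]); 
def pose(a,z):
    a=np.radians(a); return [*(P+.065*np.array([np.cos(a),np.sin(a)])),z],[np.pi,0,a-np.pi]
ctrl.gripper_to(.034); print(ctrl.state()["gripper_width"])
ctrl.move_straight(*pose(207,.13)); ctrl.move_straight(*pose(207,.064),max_speed=.12)
f0=ctrl.state()["wrist_force"]; print(f0)
a=207
while a<288:
    a+= 8 if a<262 else 2.5
    ctrl.move_straight(*pose(a,.064),max_speed=.1)
    s=ctrl.state(); r=np.radians(a); f=s["wrist_force"]-f0; ft=f[:2]@[-np.sin(r),np.cos(r)]
    print(a,f,"ft",round(ft,2))
    if ft<-7: break
ctrl.hold(.15)
im=ctrl.read_camera("wrist"); cv2.imwrite("pics/w2.png",im)
for b in (240,207): ctrl.move_straight(*pose(b,.064),max_speed=.15)
ctrl.move_straight(*pose(207,.16),max_speed=.2); print(ctrl.state()["t"])
T=wristpose(); cv2.imwrite("pics/w3.png",ctrl.read_camera("wrist")); np.save("w3.npy",T)
print(project([[.4479,.2381,.091]],"wrist",T))
E
```

```text
0.034024437413597154
[0.7844 1.5266 0.1093]
215 [-0.5136 -1.9343 -0.3917] ft 1.29
223 [-0.8351 -0.0214  0.5557] ft -0.55
231 [-1.229   0.1237  0.6054] ft -1.03
239 [-2.1186  0.3034  0.3104] ft -1.97
247 [-1.8053  0.2112  0.4406] ft -1.74
255 [-2.2703  0.051   0.079 ] ft -2.21
263 [-2.9383 -0.2372  0.8847] ft -2.89
265.5 [-3.0637 -0.7445  0.1872] ft -3.0
268.0 [-3.1234 -1.5347  0.162 ] ft -3.07
270.5 [-2.9742 -1.6987  0.5695] ft -2.99
273.0 [-3.8343 -1.4328  0.3022] ft -3.9
275.5 [-10.1384   2.0275   2.575 ] ft -9.9
11.6833
[[325.2313 219.5367]]
```

```bash
python3 - <<'E'
from h import *
ctrl.movep([.45,.05,.20],[np.pi,0,np.radians(180)])
ctrl.gripper_to(.085)
ctrl.movep([.50,-.24,.18],[np.pi,0,np.radians(187)])
ctrl.hold(.2)
T=wristpose(); im=ctrl.read_camera("wrist"); np.save("w4.npy",T); cv2.imwrite("pics/w4.png",im); print(T[:3,3],ctrl.state()["t"])
for n in ("stop_plate","jig"):
    print(n,[(round(d["confidence"],2),(np.array(d["extent"])*[640,400,640,400]).round(0).tolist()) for d in ctrl.look_for(n,"wrist")])
ctrl.movep([.44,.082,.18],[np.pi,0,np.radians(174)])
ctrl.hold(.2)
T=wristpose(); im5=ctrl.read_camera("wrist"); np.save("w5.npy",T); cv2.imwrite("pics/w5.png",im5); print(ctrl.state()["t"])
g=cv2.cvtColor(im5,cv2.COLOR_BGR2HSV)
m=((g[...,1]<45)&(g[...,2]>150)).astype(np.uint8)
m=cv2.morphologyEx(m,cv2.MORPH_OPEN,np.ones((5,5)))
for c in cv2.findContours(m,0,2)[0]:
    if cv2.contourArea(c)>3000:
        q=to_plane(c.reshape(-1,2),.019,"wrist",T); print("rect mm",cv2.minAreaRect((q*1e3).astype(np.float32)))
a=cv2.imread("pics/w2.png")[100:400,170:470]; b=cv2.imread("pics/w3.png")[60:360,200:400]
cv2.imwrite("pics/chk.png",np.hstack([im5[80:380,180:480],a,b]))
E
```

```text
[ 0.4186 -0.2481  0.324 ] 16.35
stop_plate [(0.76, [291.0, 269.0, 349.0, 307.0])]
jig [(0.88, [252.0, 77.0, 384.0, 336.0])]
17.9417
rect mm ((513.560546875, 284.5832824707031), (57.90047836303711, 83.11073303222656), 86.49939727783203)
rect mm ((485.0379638671875, -56.0608024597168), (61.919681549072266, 126.96437072753906), 88.77690887451172)
```

View pics/chk.png

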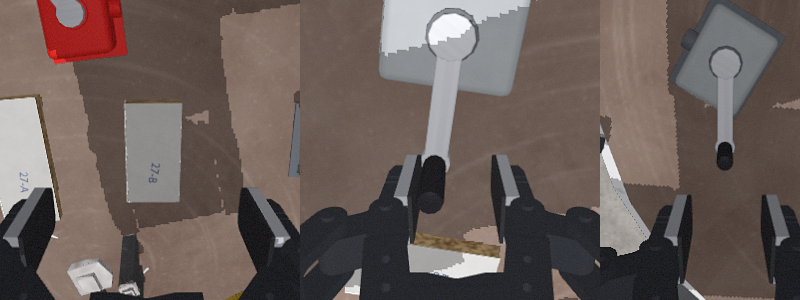

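View pics/w4.png

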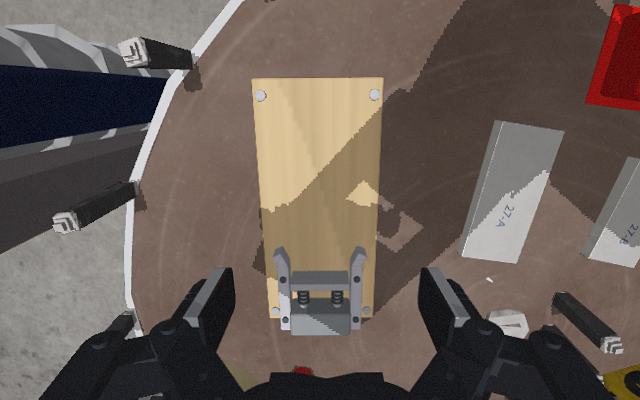

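Panel 1: the short piece 27-B at w5 px x 305–362, y 183–282. Panels 2 and 3: lever at its stop, then sprung back to rest. w4: the jig bed's near corners are at (252,79) and (383,77), the cheek mouths at about (280,248) and (357,248), and the stop plate at about (320,277).

```bash
python3 - <<'E'
from h import *
T=np.load("w5.npy"); im=cv2.imread("pics/w5.png")
g=cv2.cvtColor(im,cv2.COLOR_BGR2HSV)
m=((g[...,1]<38)&(g[...,2]>110)).astype(np.uint8); n=np.zeros_like(m); n[172:295,292:372]=m[172:295,292:372]
n=cv2.morphologyEx(n,cv2.MORPH_CLOSE,np.ones((7,7))); n=cv2.morphologyEx(n,cv2.MORPH_OPEN,np.ones((9,9)))
c=max(cv2.findContours(n,0,1)[0],key=cv2.contourArea); print(cv2.boundingRect(c))
print("short",cv2.minAreaRect((to_plane(c.reshape(-1,2)+.0,.019,"wrist",T)*1e3).astype(np.float32)))
# jig
T=np.load("w4.npy"); im=cv2.imread("pics/w4.png"); g=cv2.cvtColor(im,cv2.COLOR_BGR2HSV)
print("hsv bed lit/shade, table lit/shade",g[120,300],g[200,350],g[150,230],g[150,420])
b=im.astype(int); yel=(b[...,2]-b[...,0])
L,Rr=[],[]
for r in range(100,240,4):
    row=cv2.GaussianBlur(im[r-1:r+2].astype(np.float32),(3,3),0)[1]; s=row[:,1]  # green
    d=np.abs(np.gradient(s/ (s+20) *100))
    l=235+np.argmax(d[235:290]); q=360+np.argmax(d[360:400]); L.append((l,r)); Rr.append((q,r))
for nme,pts in (("L",L),("R",Rr)):
    w=to_plane(pts,.010,"wrist",T)
    v=cv2.fitLine((w*1e3).astype(np.float32),cv2.DIST_HUBER,0,.01,.01).ravel(); ang=np.degrees(np.arctan2(v[1],v[0])); print(nme,v,ang)
    nrm=np.array([-v[1],v[0]]); print("resid mm",((w*1e3-v[2:])@nrm).round(1))
ne=to_plane([(252.5,78.5),(383,77)],.010,"wrist",T); print("near corners",ne)
ch=to_plane([(274.5,249),(286,247),(352,247),(363,248)],.030,"wrist",T); print("cheek mouth tops outer..inner",ch)
cv2.imwrite("pics/w4c.png",cv2.resize(im[230:345,245:395],None,fx=5,fy=5,interpolation=cv2.INTER_CUBIC))
E
```

```text
(304, 183, 58, 99)
short ((495.1662292480469, 83.14958190917969), (57.06393051147461, 109.2676010131836), 84.25627899169922)
hsv bed lit/shade, table lit/shade [ 19  86 204] [ 19  85 189] [ 10  59 122] [ 7 69 78]
L [   0.9911    0.1329  497.478  -306.354 ] 7.63952
resid mm [-0.  -0.3  0.3  0.1 -0.2  0.4  0.1 -0.1 -0.4  0.2 -0.1 -0.4  0.3 -0.
 -0.3  0.4  0.1 -0.3  0.4  0.1 -0.2 -0.5  0.2 -0.1 -0.5  0.2 -0.1  0.6
  0.3 -0.1  0.7  0.3 -0.  -0.3 -0.7]
R [   0.9914    0.1309  467.347  -189.6385] 7.519447
resid mm [-0.1  0.1  0.2  0.4 -0.4 -0.2 -0.1  0.1  0.3  0.4 -0.3 -0.2 -0.   0.2
  0.3 -0.5 -0.3 -0.1  0.   0.2  0.4 -0.4 -0.2 -0.1  5.2  0.3 16.8 -0.3
 -0.2  0.   0.2  0.4 -0.4  2.9  6.3]
near corners [[ 0.4139 -0.3156]
 [ 0.3982 -0.1988]]
cheek mouth tops outer..inner [[ 0.5714 -0.2811]
 [ 0.5678 -0.2699]
 [ 0.5597 -0.2045]
 [ 0.5595 -0.1934]]
```

View pics/w4c.png

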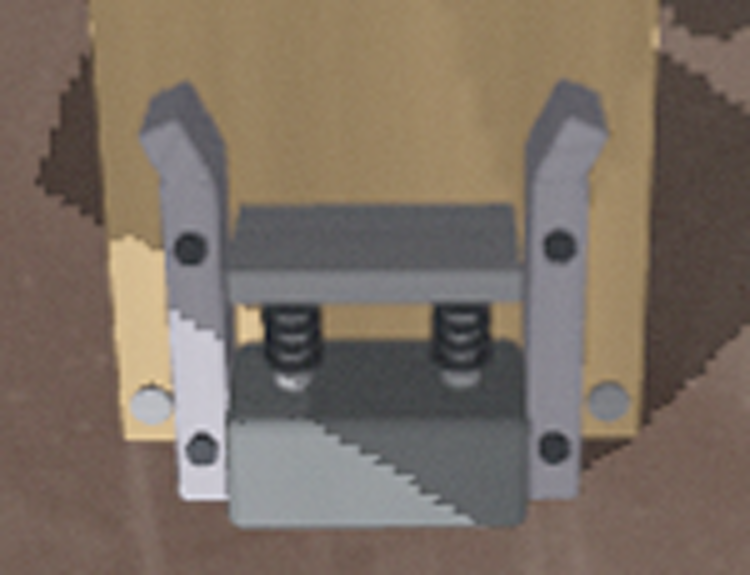

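Measured jig: origin (0.5549, -0.2383), yaw 7.55°, bed width 119.7 mm. That agrees with the given 120 mm. Next: grasp.

```bash
python3 - <<'E'
from h import *
O=[np.pi,0,np.radians(174.2)]
ctrl.movep([.4753,.0851,.07],O); ctrl.move_straight([.4753,.0851,.005],O,max_speed=.12)
f0=ctrl.state()["wrist_force"]
ctrl.gripper_to(.03)
s=ctrl.state(); print(s["gripper_width"],s["finger_force"],s["wrist_force"]-f0,s["ee_pos"])
ctrl.move_straight([.4753,.0851,.09],max_speed=.2)
s=ctrl.state(); print(s["gripper_width"],s["finger_force"],s["wrist_force"],s["t"])
T=wristpose(); cv2.imwrite("pics/w6.png",ctrl.read_camera("wrist")); 
E
```

```text
0.05309097338131722 59.455668926239014 [-1.7301 -0.2687 17.7931] [0.4758 0.0852 0.006 ]
0.05278357958317629 63.02386522293091 [-0.3022  1.3627 -0.3916] 20.1583
```

View pics/w6.png

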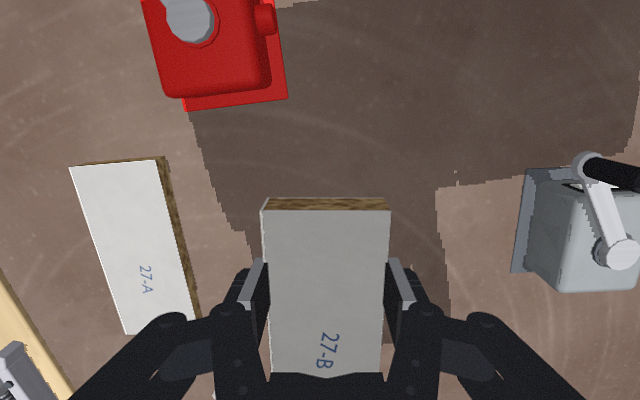

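Piece 27-B is held squarely in the middle of the fingers (px 262–391). Next: place it before the mouth, lower it until it touches, and push.

```bash
python3 - <<'E'
from h import *
Oj=np.array([.5549,-.2383]); th=np.radians(7.55); u=np.array([np.cos(th),np.sin(th)]); n=np.array([-u[1],u[0]])
O=[np.pi,0,np.pi+th]
at=lambda x,z:[*(Oj+(x-.02)*u),z]
ctrl.movep(at(-.048,.09),O); ctrl.move_straight(at(-.048,.022),O,max_speed=.12); ctrl.hold(.2)
f0=ctrl.state()["wrist_force"]; z=.022
loc=lambda f:np.array([f[:2]@u,f[:2]@n,f[2]]).round(2)
while z>.0125:
    z-=.001; ctrl.move_straight(at(-.048,z),O,max_speed=.02); ctrl.hold(.05)
    s=ctrl.state(); f=loc(s["wrist_force"]-f0); print(round(z,4),f,s["ee_pos"][2].round(4))
    if f[2]>2.5: break
x=-.048
while x<-.012:
    x+=.004; ctrl.move_straight(at(x,z),O,max_speed=.05)
    s=ctrl.state(); f=loc(s["wrist_force"]-f0); print(round(x,4),f)
    if abs(f[1])>8 or f[0]<-6: break
T=wristpose(); cv2.imwrite("pics/w7.png",ctrl.read_camera("wrist")); np.save("w7.npy",T)
np.save("st.npy",[x,z,*f0]); print(s["t"],s["gripper_width"])
E
```

```text
0.021 [-0.65  0.57  0.89] 0.0211
0.02 [ 1.2  -0.37  0.53] 0.02
0.019 [ 0.37  0.56 -0.02] 0.019
0.018 [-0.38 -0.87  1.1 ] 0.018
0.017 [-0.48  0.05  1.32] 0.017
0.016 [1.22 0.5  5.23] 0.0161
-0.044 [2.46 0.49 5.26]
-0.04 [1.36 1.46 6.89]
-0.036 [0.95 2.21 6.95]
-0.032 [1.29 1.35 7.07]
-0.028 [0.59 1.47 7.54]
-0.024 [1.31 1.4  7.89]
-0.02 [1.44 1.42 8.14]
-0.016 [0.31 0.61 7.4 ]
-0.012 [0.72 0.73 8.33]
26.4333 0.05283897266122773
```

View pics/w7.png

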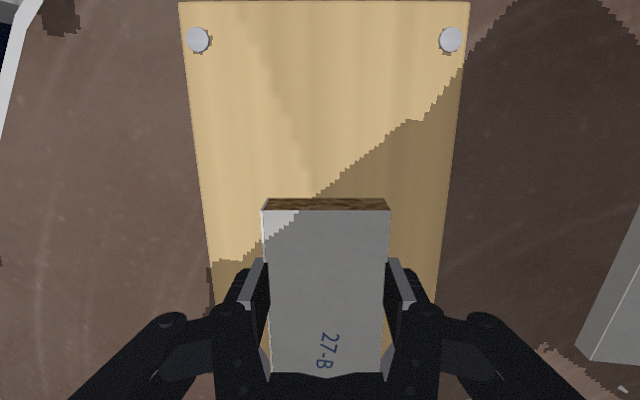

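The piece is centred on the bed (piece centre column 326, bed centre about 324) and not yet touching the stop. Now I push by force in small steps.

```bash
python3 - <<'E'
from h import *
x,z,*f0=np.load("st.npy"); f0=np.array(f0); z+=.0004
Oj=np.array([.5549,-.2383]); th=np.radians(7.55); u=np.array([np.cos(th),np.sin(th)]); n=np.array([-u[1],u[0]])
O=[np.pi,0,np.pi+th]; at=lambda x,z:[*(Oj+(x-.02)*u),z]
def F():
    v=[]
    for _ in range(4): ctrl.hold(.03); v.append(ctrl.state()["wrist_force"])
    f=np.mean(v,0)-f0; return np.array([f[:2]@u,f[:2]@n,f[2]]).round(2)
ctrl.move_straight(at(x,z),O); b=F()[0]; print("base",b)
while x<.006:
    x+=.001; ctrl.move_straight(at(x,z),O,max_speed=.02); f=F()
    print(round(x,4),f,((ctrl.state()["ee_pos"][:2]-Oj)@u+.02).round(4))
    if f[0]-b<-8.2: break
s=ctrl.state(); print(s["t"],s["gripper_width"],s["finger_force"])
np.save("st.npy",[x,z,*f0]); cv2.imwrite("pics/w8.png",ctrl.read_camera("wrist")); 
sc=ctrl.read_camera("scene"); tp=ctrl.read_camera("top")
r=lambda i:cv2.resize(i,(395,300),interpolation=cv2.INTER_CUBIC)
cv2.imwrite("pics/fin.png",np.hstack([r(sc[215:285,350:442]),r(tp[165:220,390:462])]))
E
```

```text
base 0.79
-0.011 [0.44 0.13 0.46] -0.011
-0.01 [-2.41 -0.69  0.72] -0.0103
-0.009 [-2.69 -0.96  0.58] -0.0091
-0.008 [-3.79 -0.56  0.79] -0.0081
-0.007 [-3.75 -0.76  0.73] -0.0071
-0.006 [-4.8  -0.16  0.41] -0.0061
-0.005 [-5.32 -0.21  0.52] -0.0051
-0.004 [-5.59 -0.81  0.45] -0.0042
-0.003 [-6.75 -0.95  0.64] -0.0033
-0.002 [-6.61 -1.52  0.52] -0.0024
-0.001 [-7.21 -1.44  0.49] -0.0015
0.0 [-7.86 -1.41  0.87] -0.0006
31.4667 0.05337832553125469 63.098355531692505
```

View pics/fin.png

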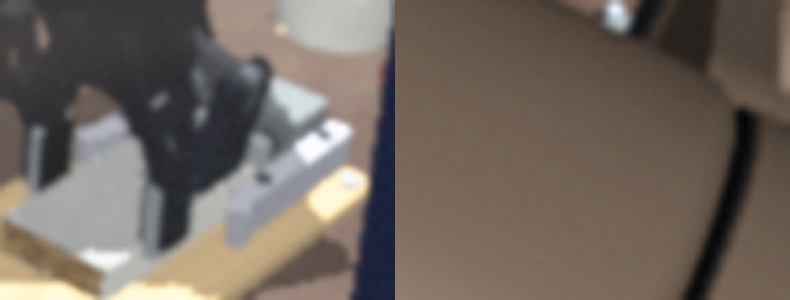

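Contact came at x ≈ -10.5 mm, and force and travel both put the stop about 10 mm in. The picture shows the piece flat between the cheeks, held behind them. I'm handing in.

```bash
python3 - <<'E'
from h import *
ctrl.hold(.5); s=ctrl.state(); print(s["wrist_force"],s["ee_pos"],s["eef_rot"],s["t"]); print(ctrl.job_done())
E
```

```text
[-7.4508 -2.0276  0.0968] [ 0.5345 -0.2409  0.0163] [ 3.1412 -0.0009 -3.0099] 32.1167
the job is handed in; nothing more can be done
None
```

I swung the counter's lever to its stop and it sprang back. The short piece now lies between the jig's cheeks, held about 10 mm into the sprung stop with a push of roughly 8 N, and I handed the job in at 32 s; no verdict came back.

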